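# Let the brass bush out of its sprung gravity feeder

### The job

On the garage bench stand two green gravity feeders with red pull knobs: one holds a brass bush, the other a dark steel pin. Pull the knob of the feeder that holds the brass bush straight up to its stop, so that the bush rolls out against the rubber lip at the foot of the chute, then let the sprung gate close fully again. Leave the other feeder's gate shut.

Things in the scene. Friction and masses are not known exactly. Their poses are not given: they have to be found in the camera images.
- bush_feeder: green feeder holding the brass bush (its twin holds a dark pin), fixed. Origin on the bench under gate and knob; z up; its chute, 74 mm wide, falls 12 degrees along +x to a rubber lip. Base x -100 to 130 mm. Gate housing 18 x 94 mm, top at z 124 mm plus 6 mm collar. Red round knob on a 10 mm stem above it: diameter 30 mm, 26 tall; when shut its underside is at z 150, middle 163, top 176 mm
- bush: brass bush, a cylinder of diameter 24 mm, length 60 mm, about 150 g, lying across the chute; origin at its centre, y along its length. At the start it leans on the shut gate, its centre 15 mm uphill of it; out against the rubber lip its centre is about 102 mm downhill (+x of the feeder) of the gate
- bush_gate (a joint): lift of the red knob and gate of the brass bush's feeder in m: 0 shut, 0.045 at the upper stop. A spring pulls it shut, with about 5 N at first and 9 N at the stop (weight included); let go, it goes home by itself. The bush passes from about 0.03 and takes about 1 s to roll out
- pin_gate (a joint): gate of the other feeder, the one with the dark steel pin, same values; leave it shut

How it is judged:
By the outcome, as a careful person would: the job done as asked, in the order asked, and still so for the second after the job is handed in, with the robot touching nothing.
It also fails if it takes over 32 s, if anything falls off the work surface, if the arm or the gripper's body presses on something with over 40 N, if the wrist force passes 120 N, or if a joint passes its speed limit or range.

### The arm

A 7-joint arm with a two-finger parallel gripper is mounted at the origin on the work surface. World frame = base frame: x ahead of the robot, y to its left, z up, the work surface at z = 0. Lengths are in m, angles in rad, forces in N, time in s.
With the tool pointing down it reaches from about 0.4 to 0.85 m from the base axis. Payload 10.4 kg.
Tool frame: the origin (TCP) lies midway between the tips of the shut fingers; the grasp point (between the pads) lies 19 mm behind it (manip.pinch_z is the distance from the TCP to the grasp point, in m); y points along the fingers, x is the direction in which the jaws open and shut, and the axes are right-handed (so a half turn about y gives the same grasp; the last joint's range is limited). The gripper opens to 85 mm and grips with 20 to 120 N. Pads are 22 mm wide; open, the fingers measure 114 mm over their backs; the gripper's body (76 mm by 85 mm) begins 54 mm behind the grasp point. The pads swing forward as they close: fully open they stand 13 mm farther back than shut.
Start: joints at [1.299, 0.332, -0.065, 1.46, 0.022, 1.35, -0.088], TCP at [0.154, -0.606, 0.191] pointing down, gripper open.
Joint ranges: [-2.6, 2.6], [-0.5, 2.12], [-1.47, 1.34], [0.16, 2.42], [-1.27, 4.41], [0.06, 2.06], [-2.6, 2.6]. Speed limits (rad/s): [2.22, 2.22, 2.79, 2.79, 3.14, 3.14, 3.14].

### API

Orientations are given as a unit quaternion [x, y, z, w].
In Python, from workcell import manip gives the robot as it stands.
- The arm moves only by the shell command python3 -m pendant 'ROWS' [OPENING] [FORCE]. ROWS is a JSON object of lists of equal length, an entry for each row: "offset": the shift along the tool's x, y, z scaled (see below), a list of three; "turn": the turn, a rotation vector about the tool's x, y, z scaled (see below), a list of three. A call has 1 to 12 rows; each row is the pose to reach, as a shift and turn from the pose measured when the call began, along the tool's axes at that moment; what a row does not reach only later rows make up. The controller multiplies each number of a shift by 200 mm and each number of a turn by 45 degrees. A row lasts 1/8 s, in which the tool goes at most 62.5 mm and 10.7 degrees, less where a joint would pass 70% of its speed; a pose out of reach is approached as far as the arm can. A call with a number of a shift or a turn outside -1 to 1 is refused whole. A call with a gripper value outside its range is refused whole. OPENING is the opening in per cent of the stroke, from 0 (shut) to 100 (fully open), set as the call begins (- or left out, the last holds). The fingers move at their own pace and stop on an object; FORCE is the grip in N (left out, the last holds). Time passes only in rows, so rows that repeat a pose let the fingers close. It gives the time, the measured TCP pose, the force and the opening at its end, in the units of the state.
- manip.get_obs(): the state, without advancing time (a new reading comes with each control period).
- manip.camera(name): name is "side" or "top" or "wrist"; returns (picture, depth): 384x512x3 uint8, red, green, blue; 384x512 float32, m along the optical axis (not along the pixel's ray), 0 where there is no reading.
- manip.camera_model(name): a dict with "intrinsics" (3x3 intrinsics, pixels), "k1" (the pictures are not rectified: a ray, as slopes to the right and down, at radius r is drawn at 1 + k1 r^2 times it, then the intrinsics apply), "R" (3x3) and "t" (3): a world point X has camera coordinates R X + t; the wrist camera has in their place "tool_from_camera" (4x4, takes a point from camera to tool coordinates, whose origin is the TCP and whose axes are the tool frame's). Camera axes: x right, y down, z forward; pixel columns grow to the right and rows downward; lengths in m; the calibration is good to about 2 mm. A picture is of the moment at which its call begins: read the wrist's pose just before it. camera_model takes no time and is no camera call.
- manip.hand_in(): hands the job in, once; it reports no verdict.
The state is a dict: "clock": time; "joint_pos": joint angles; "joint_velocities": joint speeds; "tau": joint torques, N m; "position": TCP position; "ee_rot": TCP orientation; "ft_force": force on the tool from outside, world axes, zero at the start; "torque": the same for the moment, N m; "grip_width": opening from 0.0 (shut) to 1.0 (fully open).
Only numpy, scipy, OpenCV 4.12 (cv2) and the standard library are available. Lean on these libraries where they do the work, as an engineer would, in place of code of your own. Each camera call takes 0.05 s, during which the arm holds its last target. There are 200 camera calls.

## Working session

There is one attempt and no reset: what is moved stays moved. The work goes in short steps, Python scripts to look and compute and a shell command to move; the robot and the scene stay as the last step left them, time stands still between calls to the robot, and variables do not carry over. Pictures are saved under pics/ and viewed, about 8 in all and at most 12, crops included, and the job is handed in when it is done.

```bash
mkdir -p pics; cat > h.py <<'E'
import numpy as np, cv2
from workcell import manip
from scipy.spatial.transform import Rotation as Ro
def points(name,obs=None,d=None):
    m=manip.camera_model(name);K=np.array(m["intrinsics"]);k=m["k1"]
    v,u=np.mgrid[0:384,0:512].astype(float)
    p=cv2.undistortPoints(np.stack([u.ravel(),v.ravel()],1)[:,None],K,np.array([k,0,0,0,0.]))[:,0]
    X=np.c_[p*d.ravel()[:,None],d.ravel()]
    if "R" in m: W=(X-np.array(m["t"]))@np.array(m["R"])
    else:
        T=np.array(m["tool_from_camera"]);W=X@T[:3,:3].T+T[:3,3]
        W=Ro.from_quat(obs["ee_rot"]).apply(W)+obs["position"]
    return W.reshape(384,512,3)
E
python3 - <<'E'
from h import *
o=manip.get_obs();print(o["clock"],o["position"],o["ee_rot"],o["ft_force"],manip.pinch_z)
ims=[]
for n in ["top","side"]:
    im,d=manip.camera(n);W=points(n,o,d);ims.append(im)
    hsv=cv2.cvtColor(im,cv2.COLOR_RGB2HSV)
    red=((hsv[...,0]<8)|(hsv[...,0]>172))&(hsv[...,1]>130)&(hsv[...,2]>60)
    c,l,s,ce=cv2.connectedComponentsWithStats(red.astype(np.uint8))
    for i in range(1,c):
        if s[i,4]>25:
            P=W[(l==i)&(d>0)];print(n,s[i],ce[i].round(),np.median(P,0).round(3),P.max(0).round(3),P.min(0).round(3))
cv2.imwrite("pics/a.png",cv2.cvtColor(cv2.resize(np.vstack(ims),(450*1,600+75)) if 0 else np.vstack(ims)[:,:],cv2.COLOR_RGB2BGR)[:768][:,:]) 
a=np.hstack(ims);cv2.imwrite("pics/a.png",cv2.cvtColor(cv2.resize(a,(800,300),interpolation=cv2.INTER_AREA),cv2.COLOR_RGB2BGR))
E
```

```text
0.0 [ 0.15378733 -0.60531665  0.19061383] [-0.55787076  0.43451919 -0.43368628  0.55847068] [-0.36102417 -0.02706346  0.03368998] 0.0187
top [365  34  46  20 521] [388.  43.] [ 0.867 -0.297  0.022] [ 0.897 -0.248  0.029] [ 0.848 -0.354 -0.003]
top [361 204  20  17 265] [371. 212.] [ 0.478 -0.198  0.175] [ 0.492 -0.186  0.179] [ 0.466 -0.218  0.116]
top [118 206  20  17 275] [128. 214.] [0.479 0.218 0.175] [0.493 0.29  0.18 ] [0.467 0.206 0.002]
top [ 470  222   42   45 1425] [493. 244.] [ 0.424 -0.459  0.044] [ 0.464 -0.439  0.103] [ 0.382 -0.516  0.001]
side [459   0  48  15 562] [484.   6.] [-0.181 -0.771  0.033] [-0.135 -0.759  0.059] [-0.252 -0.86   0.006]
side [ 288   25   36   59 1528] [304.  51.] [ 0.431 -0.449  0.08 ] [ 0.496 -0.183  0.178] [ 0.368 -0.715 -0.002]
side [114  96  12  33 324] [119. 112.] [ 0.869 -0.288  0.023] [ 0.891 -0.245  0.029] [ 0.851 -0.343 -0.003]
side [314 257  26  30 610] [327. 271.] [0.484 0.227 0.175] [0.497 0.237 0.178] [ 0.43  0.1  -0.  ]
```

View pics/a.png

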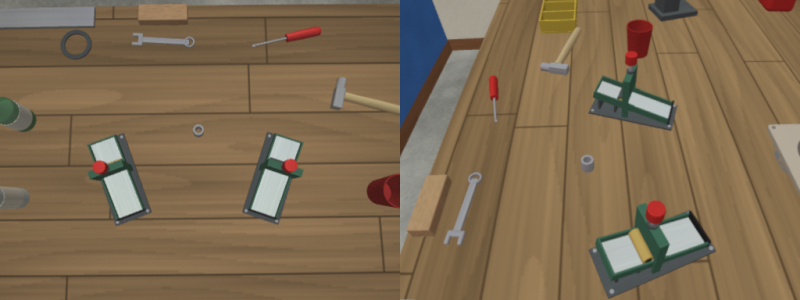

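The side view shows the brass bush in the near feeder (about 640,245 in the composite), whose knob is at world y ≈ +0.22. I'll confirm that with crops and work out the tool axes.

```bash
python3 - <<'E'
from h import *
o=manip.get_obs();R=Ro.from_quat(o["ee_rot"]).as_matrix();print(R.round(3))
im,d=manip.camera("top");s,_=manip.camera("side")
W=points("top",o,d);hsv=cv2.cvtColor(im,cv2.COLOR_RGB2HSV)
for a,b in ((0.1,0.35),(-0.35,-0.1)):
    g=(hsv[...,0]>60)&(hsv[...,0]<90)&(hsv[...,1]>80)&(W[...,1]>a)&(W[...,1]<b)&(W[...,2]>.11)&(W[...,2]<.14)
    P=W[g];r=cv2.minAreaRect(P[:,:2].astype(np.float32)*1000);print(len(P),P.mean(0).round(3),r)
    k=(hsv[...,0]<8)&(hsv[...,1]>130)&(W[...,2]>.168)&(W[...,1]>a)&(W[...,1]<b)
    P=W[k];print("knob top",len(P),((P.max(0)+P.min(0))/2).round(4),P.mean(0).round(4))
c=[im[160:300,100:200],im[160:300,300:400],s[240:380,240:340+80],s[80:220,230:410]]
c=[cv2.resize(x,(200 if x.shape[1]==100 else 200,300),interpolation=cv2.INTER_CUBIC) for x in c]
cv2.imwrite("pics/b.png",cv2.cvtColor(np.hstack(c),cv2.COLOR_RGB2BGR))
E
```

```text
[[ 0.246 -0.     0.969]
 [-0.969  0.001  0.246]
 [-0.001 -1.    -0.   ]]
244 [0.482 0.212 0.123] ((480.1578674316406, 219.2291259765625), (15.577109336853027, 82.48139953613281), 20.48760223388672)
knob top 232 [0.4802 0.2199 0.1739] [0.4804 0.2194 0.1753]
267 [ 0.481 -0.192  0.123] ((479.045166015625, -199.3402862548828), (83.01193237304688, 17.10319709777832), 69.04835510253906)
knob top 228 [ 0.4789 -0.2     0.1734] [ 0.479  -0.1996  0.1752]
```

View pics/b.png

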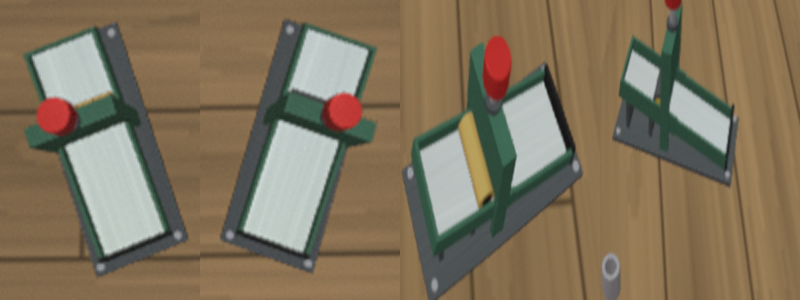

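In both views the brass bush shows in the y = +0.22 feeder; the far one shows none. The tool's approach axis is its +y (world down), so up is −y. I'll raise the tool and swing around at about z 0.33.

```bash
python3 -m pendant '{"offset":[[0,-0.25,0],[0,-0.5,0.1],[0,-0.7,0.3],[0,-0.7,0.55],[0,-0.7,0.8],[0,-0.7,1],[0,-0.7,1]],"turn":[[0,0,0],[0,0,0],[0,0,0],[0,0,0],[0,0,0],[0,0,0],[0,0,0]]}' 100 60
```

```text
clock: 1.08
position: [0.3516, -0.5542, 0.33]
ee_rot: [-0.559, 0.433, -0.432, 0.56]
ft_force: [-1.3, 0.3, 0.8]
grip_width: 1.0
```

```bash
python3 -m pendant '{"offset":[[-0.2,0,0.2],[-0.4,0,0.4],[-0.6,0,0.6],[-0.8,0,0.8],[-1,0,0.85],[-1,0,0.85]],"turn":[[0,0,0],[0,0,0],[0,0,0],[0,0,0],[0,0,0],[0,0,0]]}'
```

```text
clock: 1.82
position: [0.4662, -0.3151, 0.3316]
ee_rot: [-0.559, 0.431, -0.431, 0.561]
ft_force: [0.3, -0.8, 0.2]
grip_width: 1.005
```

```bash
python3 -m pendant '{"offset":[[-0.2,0,0.1],[-0.4,0,0.2],[-0.6,0,0.3],[-0.8,0,0.4],[-1,0,0.5],[-1,0,0.5]],"turn":[[0,0,0],[0,0,0],[0,0,0],[0,0,0],[0,0,0],[0,0,0]]}'
```

```text
clock: 2.58
position: [0.5121, -0.0941, 0.3324]
ee_rot: [-0.56, 0.43, -0.43, 0.562]
ft_force: [0.2, -0.8, 0.0]
grip_width: 1.004
```

```bash
python3 -m pendant '{"offset":[[-0.2,0,0.03],[-0.4,0,0.06],[-0.6,0,0.09],[-0.8,0,0.12],[-1,0,0.15],[-1,0,0.15]],"turn":[[0,0,0],[0,0,0],[0,0,0],[0,0,0],[0,0,0],[0,0,0]]}'
```

```text
clock: 3.32
position: [0.4891, 0.1079, 0.3332]
ee_rot: [-0.56, 0.43, -0.429, 0.563]
ft_force: [0.4, -1.7, -0.8]
grip_width: 1.003
```

```bash
python3 -m pendant '{"offset":[[-0.2,0.1,0.03],[-0.4,0.25,0.06],[-0.56,0.3,0.08],[-0.56,0.3,0.08],[-0.56,0.3,0.08]],"turn":[[0,0,0],[0,0,0],[0,0,0],[0,0,0],[0,0,0]]}'
python3 - <<'E'
from h import *
o=manip.get_obs();im,d=manip.camera("wrist");W=points("wrist",o,d)
R=Ro.from_quat(o["ee_rot"]);print(o["position"],R.as_matrix().round(3).tolist())
hsv=cv2.cvtColor(im,cv2.COLOR_RGB2HSV)
k=((hsv[...,0]<8)|(hsv[...,0]>172))&(hsv[...,1]>130)&(W[...,2]>.172)&(d>0)
P=W[k];print(len(P),P.min(0).round(3),P.max(0).round(3))
c=(P.max(0)+P.min(0))/2;c[2]=0.138
print(c,R.inv().apply(c-o["position"])/.2)
cv2.imwrite("pics/c.png",cv2.cvtColor(im,cv2.COLOR_RGB2BGR))
E
```

```text
clock: 3.95
position: [0.4766, 0.218, 0.2736]
ee_rot: [-0.56, 0.43, -0.431, 0.562]
ft_force: [0.1, -0.3, 0.4]
grip_width: 1.001
[0.47657237 0.21796484 0.27357207] [[0.259, 0.003, 0.966], [-0.966, 0.003, 0.259], [-0.002, -1.0, 0.003]]
694 [0.468 0.206 0.172] [0.496 0.234 0.177]
[0.48194044 0.22028651 0.138     ] [-0.00299929  0.67795793  0.02671839]
```

View pics/c.png

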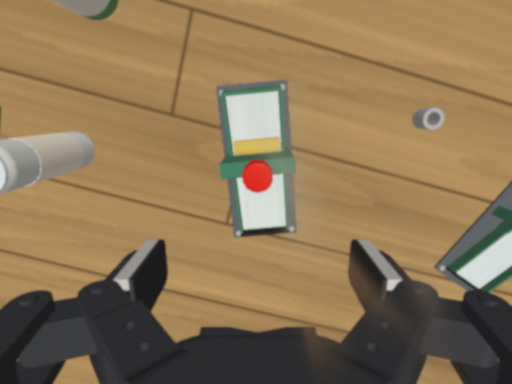

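The wrist view shows the brass bush uphill of the gate at (257,146) and the knob centred at (258,176), between the jaws. Next I descend and grip.

```bash
python3 -m pendant '{"offset":[[0,0.15,0.025],[0,0.3,0.025],[0,0.45,0.025],[0,0.57,0.025],[0,0.65,0.025],[0,0.68,0.025],[0,0.68,0.025]],"turn":[[0,0,0],[0,0,0],[0,0,0],[0,0,0],[0,0,0],[0,0,0],[0,0,0]]}'
```

```text
clock: 4.88
position: [0.4822, 0.2194, 0.1381]
ee_rot: [-0.559, 0.43, -0.431, 0.562]
ft_force: [-0.2, 0.3, -0.0]
grip_width: 0.998
```

```bash
python3 -m pendant '{"offset":[[0,0,0],[0,0,0],[0,0,0],[0,0,0],[0,0,0],[0,0,0],[0,0,0],[0,0,0],[0,0,0]],"turn":[[0,0,0],[0,0,0],[0,0,0],[0,0,0],[0,0,0],[0,0,0],[0,0,0],[0,0,0],[0,0,0]]}' 0 60
python3 - <<'E'
from h import *
s,_=manip.camera("side");w,_=manip.camera("wrist")
a=np.hstack([cv2.resize(s[200:350,230:430],(400,300)),cv2.resize(w,(400,300))])
cv2.imwrite("pics/d.png",cv2.cvtColor(a,cv2.COLOR_RGB2BGR))
E
```

```text
clock: 6.0
position: [0.4821, 0.2195, 0.1381]
ee_rot: [-0.559, 0.43, -0.431, 0.562]
ft_force: [-0.3, -0.5, -0.4]
grip_width: 0.001
```

View pics/d.png

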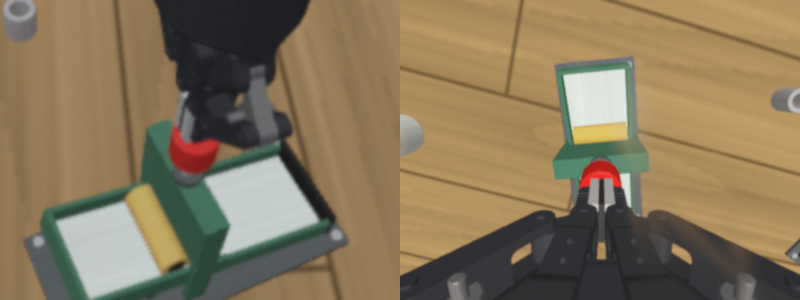

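The fingers shut completely, and both views show them beside or above the knob rather than on it. So it was a miss. I'll measure where the tips really are compared with the knob.

```bash
python3 - <<'E'
from h import *
o=manip.get_obs();R=Ro.from_quat(o["ee_rot"])
print(manip.camera_model("wrist")["tool_from_camera"])
for n in ["side","top","wrist"]:
    im,d=manip.camera(n);W=points(n,o,d);hsv=cv2.cvtColor(im,cv2.COLOR_RGB2HSV)
    red=((hsv[...,0]<8)|(hsv[...,0]>172))&(hsv[...,1]>130)&(d>0)&(np.linalg.norm(W[...,:2]-[.48,.22],axis=2)<.05)&(W[...,2]>.12)
    P=W[red];print(n,"red",len(P),P.min(0).round(3) if len(P) else 0,P.max(0).round(3) if len(P) else 0)
    g=(hsv[...,1]<70)&(d>0)&(np.linalg.norm(W[...,:2]-[.48,.22],axis=2)<.06)&(W[...,2]>.133)&(W[...,2]<.25)
    P=W[g]
    if len(P):
        print(" grey",len(P)); 
        for lo in np.arange(.13,.25,.01):
            q=P[(P[:,2]>=lo)&(P[:,2]<lo+.01)]
            if len(q):print("  z%.2f n%d"%(lo,len(q)),q.min(0).round(3)[:2],np.median(q,0).round(3)[:2],q.max(0).round(3)[:2])
s,_=manip.camera("side");w,_=manip.camera("wrist")
a=np.hstack([cv2.resize(s[230:305,280:380],(400,300),interpolation=2),cv2.resize(w[180:330,170:370],(400,300),interpolation=2)])
cv2.imwrite("pics/e.png",cv2.cvtColor(a,cv2.COLOR_RGB2BGR))
E
```

```text
[[ 9.99999757e-01  5.97122641e-04 -3.60446017e-04  8.73970938e-05]
 [ 5.05170045e-04 -2.63741702e-01  9.64593209e-01 -1.82306355e-01]
 [ 4.80915798e-04 -9.64593157e-01 -2.63741939e-01  6.65939018e-02]
 [ 0.00000000e+00  0.00000000e+00  0.00000000e+00  1.00000000e+00]]
side red 360 [0.47  0.187 0.124] [0.497 0.264 0.24 ]
 grey 799
  z0.13 n3 [0.481 0.225] [0.483 0.226] [0.485 0.226]
  z0.18 n39 [0.481 0.217] [0.492 0.229] [0.495 0.233]
  z0.19 n69 [0.482 0.21 ] [0.49  0.229] [0.495 0.236]
  z0.20 n63 [0.485 0.218] [0.491 0.229] [0.495 0.236]
  z0.21 n41 [0.486 0.217] [0.493 0.226] [0.496 0.236]
  z0.22 n141 [0.469 0.196] [0.492 0.231] [0.502 0.255]
  z0.23 n247 [0.469 0.184] [0.484 0.238] [0.505 0.26 ]
  z0.24 n196 [0.477 0.183] [0.493 0.237] [0.506 0.269]
top red 91 [0.467 0.205 0.123] [0.484 0.241 0.185]
 grey 133
  z0.18 n5 [0.471 0.21 ] [0.475 0.213] [0.478 0.219]
  z0.19 n18 [0.471 0.207] [0.474 0.212] [0.479 0.223]
  z0.20 n9 [0.47  0.205] [0.472 0.217] [0.481 0.224]
  z0.21 n3 [0.473 0.204] [0.479 0.206] [0.48  0.208]
  z0.22 n11 [0.471 0.189] [0.477 0.204] [0.48  0.209]
  z0.23 n52 [0.475 0.18 ] [0.481 0.194] [0.491 0.205]
  z0.24 n35 [0.469 0.172] [0.48  0.186] [0.503 0.205]
wrist red 1151 [0.479 0.208 0.153] [0.496 0.234 0.188]
 grey 15587
  z0.15 n4 [0.48  0.207] [0.489 0.207] [0.489 0.234]
  z0.16 n7 [0.481 0.207] [0.489 0.208] [0.49  0.234]
  z0.17 n2 [0.489 0.207] [0.489 0.207] [0.489 0.208]
  z0.18 n212 [0.485 0.208] [0.492 0.222] [0.494 0.233]
  z0.19 n552 [0.485 0.208] [0.492 0.222] [0.494 0.234]
  z0.20 n601 [0.485 0.208] [0.492 0.222] [0.495 0.234]
  z0.21 n806 [0.47  0.202] [0.491 0.22 ] [0.497 0.238]
  z0.22 n2368 [0.465 0.185] [0.491 0.22 ] [0.502 0.255]
  z0.23 n5346 [0.464 0.18 ] [0.486 0.229] [0.504 0.263]
  z0.24 n5689 [0.464 0.174] [0.493 0.226] [0.505 0.27 ]
```

View pics/e.png

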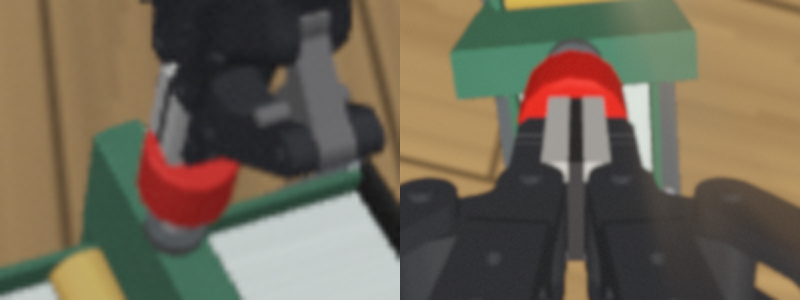

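All three cameras put the visible finger ends at about z 0.18, just above the knob, while the reported TCP is z 0.138. I'll lift clear and measure the fingertips in the tool frame.

```bash
python3 -m pendant '{"offset":[[0,-0.1,0],[0,-0.2,0],[0,-0.3,0],[0,-0.3,0]],"turn":[[0,0,0],[0,0,0],[0,0,0],[0,0,0]]}'
python3 - <<'E'
from h import *
o=manip.get_obs();R=Ro.from_quat(o["ee_rot"]);print(o["position"],o["joint_pos"])
for n in ["side","top","wrist"]:
    im,d=manip.camera(n);W=points(n,o,d);hsv=cv2.cvtColor(im,cv2.COLOR_RGB2HSV)
    g=(hsv[...,1]<70)&(d>0)&(np.linalg.norm(W[...,:2]-[.48,.22],axis=2)<.06)&(W[...,2]>.18)&(W[...,2]<.3)
    T=R.inv().apply(W[g]-o["position"])
    print(n,"tool y of most forward grey points",np.sort(T[:,1])[::-1][[0,3,10,20,40]].round(3),np.median(T[T[:,1]>np.sort(T[:,1])[-30]],0).round(3))
    red=((hsv[...,0]<8)|(hsv[...,0]>172))&(hsv[...,1]>130)&(d>0)&(np.linalg.norm(W[...,:2]-[.48,.22],axis=2)<.04)&(W[...,2]>.14)
    P=W[red];print("  red",len(P),np.percentile(P,[2,50,98],axis=0).round(3).tolist())
    if n=="side": s=im
    w=im
a=np.hstack([cv2.resize(s[200:305,260:400],(400,300),interpolation=2),cv2.resize(w,(400,300),interpolation=2)])
cv2.imwrite("pics/f.png",cv2.cvtColor(a,cv2.COLOR_RGB2BGR))
E
```

```text
clock: 6.85
position: [0.4827, 0.2197, 0.1993]
ee_rot: [-0.559, 0.43, -0.431, 0.563]
ft_force: [-0.0, 0.2, 0.5]
grip_width: -0.002
[0.48265663 0.21974581 0.19931526] [ 0.16385262  0.18276962 -0.75219516  1.67348541  0.12836799  1.32912482
 -1.91949487]
side tool y of most forward grey points [-0.04  -0.042 -0.044 -0.046 -0.048] [-0.007 -0.045  0.012]
  red 600 [[0.47, 0.21, 0.155], [0.484, 0.227, 0.175], [0.496, 0.236, 0.177]]
top tool y of most forward grey points [-0.043 -0.045 -0.051 -0.055 -0.067] [ 0.004 -0.052 -0.011]
  red 247 [[0.467, 0.206, 0.157], [0.479, 0.217, 0.175], [0.491, 0.232, 0.178]]
wrist tool y of most forward grey points [-0.042 -0.043 -0.043 -0.044 -0.045] [-0.    -0.044  0.011]
  red 1398 [[0.471, 0.208, 0.159], [0.485, 0.221, 0.177], [0.497, 0.234, 0.179]]
```

View pics/f.png

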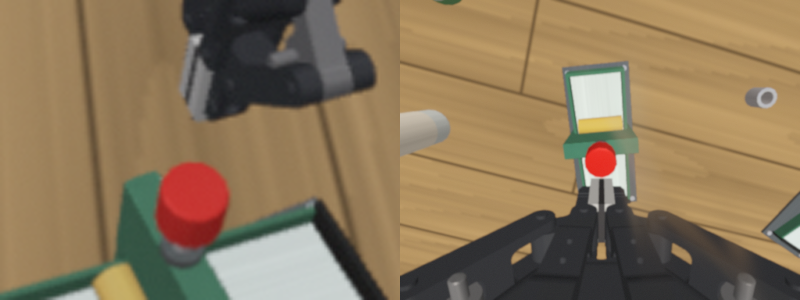

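With the fingers shut, all three cameras put the real tips 42 mm behind the reported TCP (at tool y ≈ −0.042), so the reported TCP doesn't match the stated frame. The knob is untouched and still shut at z 0.177. I'll open and go to reported z ≈ 0.098, which puts the real tips at about 0.14 and the pads around the knob's middle, still above the collar.

```bash
python3 -m pendant '{"offset":[[0,0,0],[0,0,0],[0,0,0],[0,0,0],[0,0.1,0],[0,0.2,0],[0,0.3,0],[0,0.4,0],[0,0.47,0],[0,0.505,0],[0,0.505,0]],"turn":[[0,0,0],[0,0,0],[0,0,0],[0,0,0],[0,0,0],[0,0,0],[0,0,0],[0,0,0],[0,0,0],[0,0,0],[0,0,0]]}' 100 60
```

```text
clock: 8.38
position: [0.4818, 0.2193, 0.0961]
ee_rot: [-0.56, 0.431, -0.431, 0.562]
ft_force: [-0.3, 0.1, 0.5]
grip_width: 0.998
```

```bash
python3 -m pendant '{"offset":[[0,0,0],[0,0,0],[0,0,0],[0,0,0],[0,0,0],[0,0,0],[0,0,0],[0,0,0]],"turn":[[0,0,0],[0,0,0],[0,0,0],[0,0,0],[0,0,0],[0,0,0],[0,0,0],[0,0,0]]}' 0 60
python3 - <<'E'
from h import *
s,_=manip.camera("side");w,_=manip.camera("wrist")
a=np.hstack([cv2.resize(s[200:305,260:400],(400,300)),cv2.resize(w,(400,300))])
cv2.imwrite("pics/g.png",cv2.cvtColor(a,cv2.COLOR_RGB2BGR))
E
```

```text
clock: 9.38
position: [0.4818, 0.2201, 0.0967]
ee_rot: [-0.56, 0.43, -0.43, 0.562]
ft_force: [-3.2, 2.1, 6.1]
grip_width: 0.336
```

View pics/g.png

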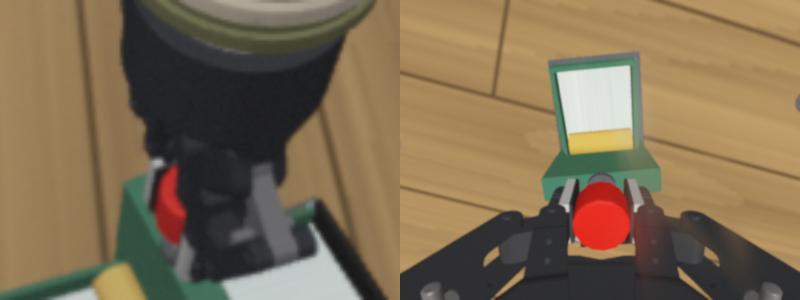

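The knob is between the pads, with the opening at 0.336 × 85 ≈ 29 mm, which matches its 30 mm diameter. Lifting straight up.

```bash
python3 -m pendant '{"offset":[[0,-0.04,0],[0,-0.08,0],[0,-0.12,0],[0,-0.16,0],[0,-0.19,0],[0,-0.21,0],[0,-0.225,0],[0,-0.23,0],[0,-0.23,0]],"turn":[[0,0,0],[0,0,0],[0,0,0],[0,0,0],[0,0,0],[0,0,0],[0,0,0],[0,0,0],[0,0,0]]}'
```

```text
clock: 10.6
position: [0.4816, 0.22, 0.1419]
ee_rot: [-0.559, 0.431, -0.43, 0.563]
ft_force: [6.0, 6.3, -15.7]
grip_width: 0.334
```

It has risen 45 mm and the pull is 15.7 N, above the 9 N spring, so the knob is at its stop. I'll hold it while the bush rolls out, then look.

```bash
python3 -m pendant '{"offset":[[0,-0.01,0],[0,-0.01,0],[0,-0.01,0],[0,-0.01,0],[0,-0.01,0],[0,-0.01,0],[0,-0.01,0],[0,-0.01,0]],"turn":[[0,0,0],[0,0,0],[0,0,0],[0,0,0],[0,0,0],[0,0,0],[0,0,0],[0,0,0]]}'
python3 - <<'E'
from h import *
s,_=manip.camera("side");w,_=manip.camera("top")
a=np.hstack([cv2.resize(s[200:380,210:450],(400,300)),cv2.resize(w[150:300,80:280],(400,300))])
cv2.imwrite("pics/i.png",cv2.cvtColor(a,cv2.COLOR_RGB2BGR))
E
```

```text
clock: 11.6
position: [0.4815, 0.22, 0.142]
ee_rot: [-0.559, 0.431, -0.43, 0.563]
ft_force: [11.5, 9.6, -25.6]
grip_width: 0.332
```

View pics/i.png

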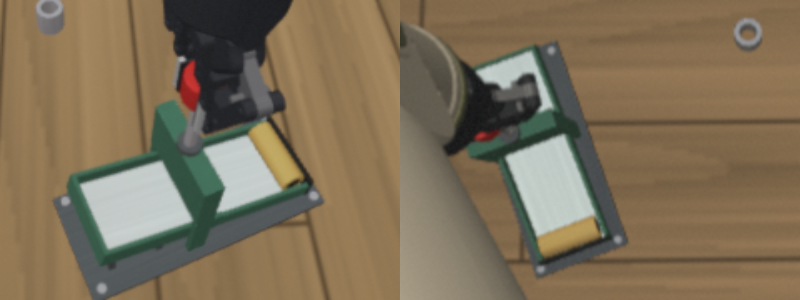

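The brass bush is at the lip: (275,155) in the left panel, (570,238) in the right. The knob is up. I'll lower it home with the grip, then open and rise clear.

```bash
python3 -m pendant '{"offset":[[0,0.04,0],[0,0.08,0],[0,0.12,0],[0,0.16,0],[0,0.2,0],[0,0.22,0],[0,0.222,0],[0,0.222,0]],"turn":[[0,0,0],[0,0,0],[0,0,0],[0,0,0],[0,0,0],[0,0,0],[0,0,0],[0,0,0]]}'
```

```text
clock: 12.7
position: [0.4816, 0.2201, 0.0976]
ee_rot: [-0.559, 0.431, -0.43, 0.563]
ft_force: [3.3, 3.6, -5.7]
grip_width: 0.334
```

```bash
python3 -m pendant '{"offset":[[0,0,0],[0,0,0],[0,0,0],[0,0,0],[0,0,0],[0,0,0]],"turn":[[0,0,0],[0,0,0],[0,0,0],[0,0,0],[0,0,0],[0,0,0]]}' 100
```

```text
clock: 13.45
position: [0.4816, 0.2201, 0.0976]
ee_rot: [-0.559, 0.431, -0.43, 0.563]
ft_force: [-0.6, 0.6, 0.5]
grip_width: 1.001
```

```bash
python3 -m pendant '{"offset":[[0,-0.15,0],[0,-0.35,0],[0,-0.55,0],[0,-0.75,0],[0,-0.9,0],[0,-0.9,0],[0,-0.9,0]],"turn":[[0,0,0],[0,0,0],[0,0,0],[0,0,0],[0,0,0],[0,0,0],[0,0,0]]}'
python3 - <<'E'
from h import *
o=manip.get_obs();ims=[]
for n in ["side","top","wrist"]:
    im,d=manip.camera(n);W=points(n,o,d);hsv=cv2.cvtColor(im,cv2.COLOR_RGB2HSV);ims.append(im)
    red=((hsv[...,0]<8)|(hsv[...,0]>172))&(hsv[...,1]>130)&(d>0)&(W[...,2]>.14)
    for c in ([.48,.22],[.479,-.2]):
        P=W[red&(np.linalg.norm(W[...,:2]-c,axis=2)<.03)]
        if len(P)>20: print(n,c,np.percentile(P,[50,98],axis=0).round(3).tolist())
    b=(hsv[...,0]>15)&(hsv[...,0]<28)&(hsv[...,1]>110)&(d>0)&(np.linalg.norm(W[...,:2]-[.48,.22],axis=2)<.14)&(W[...,2]>.03)
    if b.sum():print(n,"brass",b.sum(),np.median(W[b],0).round(3))
a=np.hstack([cv2.resize(ims[0],(400,300)),cv2.resize(ims[2],(400,300))])
cv2.imwrite("pics/j.png",cv2.cvtColor(a,cv2.COLOR_RGB2BGR))
E
```

```text
clock: 14.32
position: [0.4812, 0.2192, 0.2769]
ee_rot: [-0.56, 0.431, -0.43, 0.562]
ft_force: [-0.1, 0.1, -0.9]
grip_width: 0.999
side [0.48, 0.22] [[0.484, 0.227, 0.175], [0.496, 0.236, 0.177]]
side [0.479, -0.2] [[0.482, -0.189, 0.172], [0.494, -0.183, 0.177]]
side brass 543 [0.388 0.188 0.036]
top [0.48, 0.22] [[0.479, 0.218, 0.175], [0.493, 0.233, 0.178]]
top [0.479, -0.2] [[0.478, -0.198, 0.175], [0.491, -0.186, 0.178]]
top brass 317 [0.385 0.183 0.036]
wrist [0.48, 0.22] [[0.484, 0.221, 0.176], [0.496, 0.233, 0.177]]
wrist brass 1010 [0.397 0.19  0.038]
```

View pics/j.png

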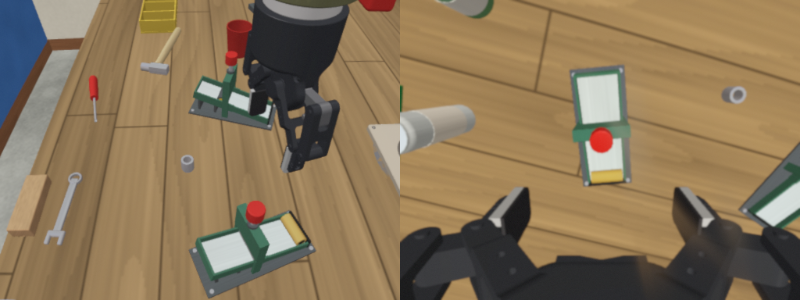

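The knob is home with its top at z 0.177, the bush lies about 0.10 m downhill at the lip, and the pin feeder's knob is still shut. The arm is clear, so I'm handing in.

```bash
python3 -c "from workcell import manip; print(manip.hand_in())"
```

```text
the job is handed in; nothing more can be done
None
```

The job is done and handed in, at about 14.5 s on the robot's clock. I gripped the red knob of the brass bush's feeder (y ≈ +0.22) and pulled it straight up 45 mm to its stop. The bush rolled out to the lip while I held it there. I then lowered the knob home, let go and backed off upward.

**Last checks:**
- **Gate shut again:** the knob's top is back at z ≈ 0.177, the same as before the pull.
- **Bush at the lip:** the cameras put it about 0.09–0.10 m downhill of the gate (expected about 0.102 m), and the pictures show it against the rubber.
- **Other feeder:** its knob's top is still at z ≈ 0.177, so the pin gate stayed shut.
- **Contact and force:** the gripper is clear of everything, with about 0 N on the wrist. The highest wrist force I read was about 30 N, while holding at the stop.

**What failed or disagreed:** the first grasp closed on nothing, just above the knob, and moved nothing. All three cameras put the shut fingertips about 42 mm behind the reported tool point, which does not match the stated tool frame. I corrected for that offset, and the second grasp held.

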